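Clamp a pine slat in the rack clamp with its crank

TASK

Lay the loose pine slat flat in the open rack clamp on the bench, lengthwise along the jaws and centred on them, and let go of it. Then take the crank by its red free-spinning sleeve and, keeping hold of the sleeve all the while the crank turns and never pushing on the steel crank arm, wind it clockwise until the slat is squeezed against the stop with about 20 N, clearly firm but not crushed, and let go. Leave the other things on the bench where they are.

Things in the scene. Friction and masses are not known exactly. Their poses are not given: they have to be found in the camera images.
- slat: Loose pale pine slat, 150 (its x) x 40 (its y) x 20 mm thick, 80 g give or take a third; origin at the centre of its underside. It lies flat on the bench to the robot's left of the clamp, roughly along x.
- clamp: Fixed green bed of the rack clamp, a plate 200 (x) x 420 (y) x 20 mm high, reaching from y = -230 to +190 mm; origin on the bench surface, z up. The slat goes between the sliding jaw and the stop, its long side along the clamp's x. Jaw and stop are 110 mm long in x, centred on the clamp's x = 0, and reach 50 mm above the bench (30 mm above the bed).
- bed_centre (a point): Point on the bed's top, 20 mm above the bench, at the clamp's (0, 75 mm), about mid-gap; axes as the clamp's. The stop, a dark wooden block to +y, stands square; its face is nominally at the clamp's y = 130 mm but set by hand, up to 8 mm either way, and not measured: feel for it. The gap from open jaw to stop is 100 to 135 mm at the start.
- pad: Sprung dark wooden face of the sliding jaw, 110 (x) x 12 (y) x 28 mm, before a blue block; it closes to the clamp's +y. Its working face is 5 mm to +y of its origin (origin at bench height, clamp's x = 0). Its springs give 4 N per mm over 14 mm at most: 20 N of squeeze is 5 mm of jaw travel (0.33 rad of crank) after the slat meets the stop.
- crank_axis (a point): Point on the upright axis of the crank, 120 mm above the bench, at the clamp's (0, -130 mm). Axes as the clamp's.
- sleeve_mid (a point): Middle of the red upright grip sleeve, a 28 mm diameter cylinder 58 mm tall, from 88 to 146 mm above the bench (this point at 117 mm), 65 mm from the crank axis. Grip it from above. Under it lies the flat steel crank arm, 85 x 24 mm, top 85 mm above the bench, not to be pushed. Nothing within reach of its circle stands higher than the sleeve's foot.
- sleeve: The same red sleeve, all of it; origin at the centre of its foot. It spins freely on its steel pin, so a hand that holds it need not turn while the crank goes round.
- crank (a joint): Crank angle in rad, 0 to 7.5, growing clockwise from above; closes the jaw 15 mm per rad. Starts at 0 to 1, sleeve towards the clamp's -y. A friction brake holds it where it is left (up to 33 N of squeeze). Turning takes about 8 N at the sleeve while free, plus 0.23 N per N of squeeze: 12 to 13 N at 20 N of squeeze, a rise of 4.6 N.
- offcut: Bystander: dark offcut of wood 80 x 50 x 30 mm.
- glue: Bystander: standing white glue bottle with a red cap, 54 mm across, 150 mm tall.
- tape: Bystander: roll of tape lying flat, 90 mm across, 25 mm high.
- nailbox: Bystander: green box of nails 90 x 60 x 40 mm.
- tin: Bystander: standing tin 70 mm across, 90 mm tall.
- mallet: Bystander: hammer lying on the bench.
- square: Bystander: try square lying on the bench, 100 mm stock and 150 mm blade.
Things that resemble listed ones, but are neither listed nor needed, are in the scene too. Of the things that look like the slat, take the one that is farthest to the robot's left at the start.

How it is judged:
On the way, in this order (a step that is already met when the one before it is completed fails the run):
1. the slat lies flat and free in the clamp, between jaw and stop, along the jaws (z of slat in the frame of clamp between 0.016 and 0.024 m and y of slat in the frame of clamp between 0.02 and 0.13 m and x of slat in the frame of clamp between -0.025 and 0.025 m and angle between slat's own z axis and vertical below 0.06 rad and angle between the x axis of slat and the x axis of clamp, either way round below 0.35 rad and contact force between the fingers and slat below 0.1 N), for 0.2 s.
2. the crank, held by its sleeve, has brought the jaw to squeeze the slat with at least 12 N (contact force between pad and slat above 12 N and contact force between the fingers and sleeve above 0.5 N), for 0.1 s.
At the end, for the whole second after the job is handed in: The slat lies flat on the bed (within 4 mm), square to the jaws within 0.06 rad, centred on them within 25 mm, squeezed between the sprung jaw and the stop with 12 to 28 N, crank and slat at rest (contact force between pad and slat between 12 and 28 N and z of slat in the frame of clamp between 0.016 and 0.024 m and x of slat in the frame of clamp between -0.025 and 0.025 m and angle between slat's own z axis and vertical below 0.06 rad and angle between the x axis of slat and the x axis of clamp, either way round below 0.06 rad and linear speed of slat below 0.01 m/s and velocity of joint crank between -0.05 and 0.05 rad/s); the robot touches nothing.
It fails at once if the slat is squeezed with more than 45 N (contact force between pad and slat above 45 N).
It fails at once if the crank turns while the fingers are not on its sleeve (contact force between the fingers and sleeve below 0.05 N and (velocity of joint crank above 0.5 rad/s or velocity of joint crank below -0.5 rad/s)).
It fails at once if the gripper or arm pushes on the steel crank arm with more than 6 N (contact force between any of the fingers, the arm and crank_c0 above 6 N or contact force between any of the fingers, the arm and crank_c1 above 6 N).
It fails at once if a bystander is moved by more than 25 mm (distance of any of offcut, glue, tape, nailbox, tin, mallet, square from where it was at the start of the episode above 0.025 m).
It also fails if it takes over 72 s, if anything falls off the work surface, if the arm or the gripper's body presses on something with over 40 N, if the wrist force passes 120 N, or if a joint passes its speed limit or range.

ROBOT

A 6-joint arm with a two-finger parallel gripper is mounted at the origin on the work surface. World frame = base frame: x ahead of the robot, y to its left, z up, the work surface at z = 0. Lengths are in m, angles in rad, forces in N, time in s.
With the tool pointing down it reaches from about 0.25 to 0.725 m from the base axis. Payload 4 kg.
Tool frame: the origin (TCP) lies at the very end of the fingers, on their centre line; the grasp point (between the pads) lies 19 mm behind it (robot.pinch_z is the distance from the TCP to the grasp point, in m); z points along the fingers, x is the direction in which the jaws open and shut, and the axes are right-handed (so a half turn about z gives the same grasp; the last joint's range is limited). The gripper opens to 85 mm and grips with 20 to 120 N. Pads are 22 mm wide; open, the fingers measure 114 mm over their backs; the gripper's body (76 mm by 85 mm) begins 54 mm behind the grasp point. The pads swing forward as they close: fully open they stand 13 mm farther back than shut.
Start: joints at [0, 0.241, 0.005, 1.335, 0, 1.571], TCP at [0.5, -0, 0.231] pointing down, gripper open.
Joint ranges: [-2.72, 2.72], [-1.05, 1.87], [-1.09, 1.28], [-1.99, 2.15], [-1.42, 1.44], [-3.14, 3.14]. Speed limits (rad/s): [2.79, 2.79, 3.14, 3.14, 3.14, 3.14].

INTERFACE

Orientations are given as a unit quaternion [w, x, y, z].
In Python, from station import robot gives the robot as it stands. Calls block until the motion is done:
- robot.move_pose(position, orientation): joint-space move of the TCP to a pose.
- robot.movel(position, rot=None, feed=0.15): straight line of the TCP; rot=None keeps the orientation; feed is the mean speed in m/s.
- robot.movej(angles): joint-space move.
- robot.grip(opening, grasp_force=None): finger opening in m; grasp_force is the grip in N (None keeps the last); returns when the fingers have stopped.
- robot.hold(seconds).
- robot.solve_ik(position, orientation): joint angles nearest the present ones, or None.
- robot.get_state(): the state.
- robot.get_image(name): name is "scene" or "side" or "wrist"; returns the picture (420x560x3 uint8, red, green, blue); there is no depth.
- robot.get_calibration(name): a dict with "mtx" (3x3 intrinsics, pixels), "k1" (the pictures are not rectified: a ray, as slopes to the right and down, at radius r is drawn at 1 + k1 r^2 times it, then the intrinsics apply), "world_to_cam" (4x4, takes a point from world to camera coordinates). Camera axes: x right, y down, z forward; pixel columns grow to the right and rows downward; lengths in m; the calibration is good to about 2 mm. A picture is of the moment at which its call begins: read the wrist's pose just before it. get_calibration takes no time and is no camera call; for the wrist camera it gives the pose at the moment of the call.
A pose or a line that the arm cannot do raises robot.IKError and nothing moves.
- robot.job_done(): hands the job in, once; it reports no verdict.
Trained networks look in the newest picture that a camera, given by its name, has taken for a name from the list of things; names that differ only in an ending like _2 or _b are one class to them, and where a whole thing is asked for, a point or a joint stands for the part that bears it (a point fixed in the world has none). Each returns a list of dicts, best first, with "p" (0 to 1); they miss things now and then, are a little off and sometimes report something else, mostly with a low value. They report only what shows in the picture. A call takes as long as a camera call. They do not tell look-alikes from the thing itself.
- robot.spot_in(camera, query): "position" ([x, y, z] in m, in world coordinates, good to about 4 mm: the middle of the surface that is visible of it).
- robot.masks_of(camera, query): "mask" (420x560 bool, what is visible of it).
- robot.place_of(camera, query): "position" ([x, y, z] in m, in world coordinates, good to about 4 mm: a listed point, or the origin of a listed thing).
The state is a dict: "t": time; "joints": joint angles; "qd": joint speeds; "tau": joint torques, N m; "eef_pos": TCP position; "tcp_rot": TCP orientation; "wrist_force": force on the tool from outside, world axes, zero at the start; "moment": the same for the moment, N m; "finger_gap": finger opening in m.
Only numpy, scipy, OpenCV 4.12 (cv2) and the standard library are available. Lean on these libraries where they do the work, as an engineer would, in place of code of your own. Each camera call takes 0.05 s, during which the arm holds its last target. There are 200 camera calls.

## Working session

There is one attempt and no reset: what is moved stays moved. The work goes in short steps, each a Python script; the robot and the scene stay as the last script left them, time stands still between calls to the robot, and variables do not carry over. Pictures are saved under pics/ and viewed, on a budget of 10 in all, crops included, one or two more only if the job needs it, and the job is handed in when it is done.

```bash
mkdir -p pics; ls; python3 - <<'E'
from station import robot
import cv2, numpy as np
s=robot.get_state(); print(s)
ims=[]
for c in ["scene","side"]:
    im=robot.get_image(c); cv2.imwrite(f"pics/{c}0.png",im[:,:,::-1]); ims.append(im)
    for q in ["slat","bed_centre","crank_axis","sleeve_mid","pad","clamp","tin","glue","offcut","tape","nailbox","mallet","square"]:
        print(c,q,[(np.round(d["position"],3).tolist(),round(d["p"],2)) for d in robot.place_of(c,q)][:4])
print(robot.get_state()["t"])
E
```

```text
pics
{'t': 0.0, 'joints': array([-2.26887553e-05,  2.41414569e-01,  3.72227614e-03,  1.33519430e+00,
        3.88894504e-05,  1.57080876e+00]), 'qd': array([-4.86262684e-04,  2.26305852e-04, -1.63433105e-03,  1.52639980e-05,
       -1.06586343e-06, -9.31576333e-04]), 'tau': array([ 5.50268451e-04, -3.72315860e+01,  2.52406776e+01,  1.67737965e-02,
        2.29149265e-05,  1.14679995e-05]), 'eef_pos': array([4.99368892e-01, 4.72889607e-07, 2.30411417e-01]), 'tcp_rot': array([-1.94500745e-05,  9.99999454e-01, -1.75805777e-05, -1.04513421e-03]), 'wrist_force': array([-0.37751394,  0.29102204,  1.32350295]), 'moment': array([-0.01537611, -0.01926718, -0.03750688]), 'finger_gap': 0.0850114095683383}
scene slat [([0.798, 0.064, -0.002], 0.94), ([0.297, 0.218, -0.0], 0.91), ([0.46, 0.346, -0.002], 0.82), ([0.315, -0.158, -0.003], 0.71)]
scene bed_centre [([0.545, 0.027, 0.022], 0.87)]
scene crank_axis [([0.531, -0.182, 0.121], 0.61)]
scene sleeve_mid [([0.517, -0.245, 0.117], 0.41)]
scene pad [([0.54, -0.039, 0.002], 0.83), ([0.533, -0.179, 0.118], 0.67)]
scene clamp [([0.54, -0.046, 0.0], 
[... 454 characters left out ...]
slat [([0.466, 0.348, -0.001], 0.95), ([0.792, 0.069, 0.0], 0.81), ([0.304, 0.214, 0.002], 0.62), ([0.316, -0.152, -0.0], 0.61)]
side bed_centre [([0.543, 0.029, 0.018], 0.83)]
side crank_axis [([0.532, -0.178, 0.122], 0.63)]
side sleeve_mid [([0.521, -0.241, 0.112], 0.47)]
side pad [([0.534, -0.041, -0.001], 0.8)]
side clamp [([0.542, -0.051, -0.005], 0.69)]
side tin [([0.617, -0.453, 0.003], 0.77), ([0.524, -0.242, 0.112], 0.18)]
side glue [([0.636, 0.416, -0.001], 0.46)]
side offcut [([0.318, 0.529, 0.0], 0.62)]
side tape [([0.721, 0.285, -0.001], 0.54)]
side nailbox [([0.487, -0.408, 0.002], 0.6)]
side mallet [([0.34, -0.501, -0.005], 0.67)]
side square [([0.763, -0.143, 0.0], 0.95)]
1.4
```

View pics/scene0.png

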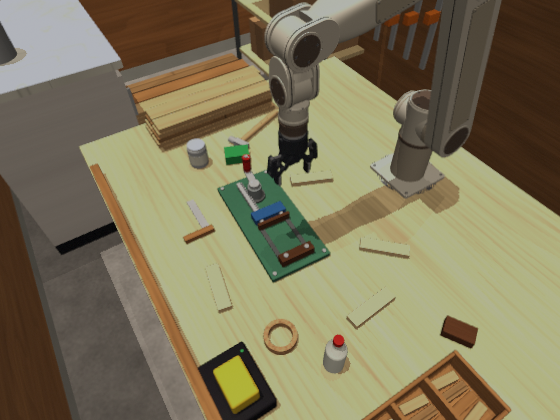

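View pics/side0.png

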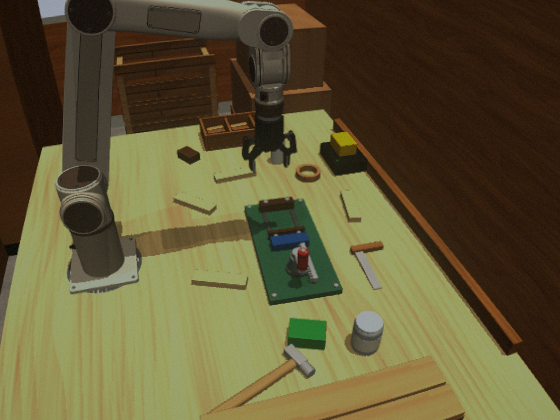

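Scene view: the four slat look-alikes sit at px (385,248), (372,306), (218,287) and (312,180). The farthest to the left is the one at (372,306), about (0.46, 0.347). The clamp is at (270,222) with the red sleeve at (247,163). In the side view the target slat is at (234,174) and the clamp at (290,245).

```bash
cat > h.py <<'E'
from station import robot
import numpy as np, cv2
from scipy.spatial.transform import Rotation as R
def quat(yaw): 
    q=(R.from_euler('z',yaw)*R.from_euler('x',np.pi)).as_quat(); return q[[3,0,1,2]]
def rays(cal,px):
    u=cv2.undistortPoints(np.float64(px).reshape(-1,1,2),cal["mtx"],np.array([cal["k1"],0,0,0.])).reshape(-1,2)
    T=np.linalg.inv(cal["world_to_cam"]); d=np.c_[u,np.ones(len(u))]@T[:3,:3].T
    return T[:3,3],d
def onplane(cal,px,z):
    o,d=rays(cal,px); return o+d*((z-o[2])/d[:,2])[:,None]
def project(cal,P):
    W=cal["world_to_cam"]; return cv2.projectPoints(np.float64(P).reshape(-1,1,3),cv2.Rodrigues(W[:3,:3])[0],W[:3,3],cal["mtx"],np.array([cal["k1"],0,0,0.]))[0].reshape(-1,2)
def shot(cam,name=None):
    cal=robot.get_calibration(cam); im=robot.get_image(cam)
    if name: cv2.imwrite(f"pics/{name}.png",im[:,:,::-1]); np.save(f"pics/{name}.npy",cal,allow_pickle=True)
    return cal,im
E
python3 - <<'E'
from h import *
c=robot.get_calibration("wrist"); print(np.round(np.linalg.inv(c["world_to_cam"]),3),c["mtx"],c["k1"])
robot.move_pose([0.52,0.0,0.33],quat(0)); print(robot.get_state()["t"])
cal,im=shot("wrist","w1")
for q in ["bed_centre","crank_axis","sleeve_mid","pad","clamp"]:
    print(q,[(np.round(d["position"],4).tolist(),round(d["p"],2)) for d in robot.place_of("wrist",q)][:4])
robot.move_pose([0.44,0.335,0.25],quat(0)); print(robot.get_state()["t"])
for k,p in enumerate([None,[0.40,0.335,0.22]]):
    if p: robot.move_pose(p,quat(0))
    cal,im=shot("wrist",f"w{k+2}")
    print([(np.round(d["position"],4).tolist(),round(d["p"],2)) for d in robot.place_of("wrist","slat")][:4])
    for d in robot.masks_of("wrist","slat")[:2]:
        m=d["mask"].astype(np.uint8); pts=cv2.findContours(m,0,1)[0]; pts=max(pts,key=len)[:,0,:]
        P=onplane(cal,pts,0.02)[:,:2]; r=cv2.minAreaRect((P*1000).astype(np.float32)); print(d["p"],m.sum(),r)
print(robot.get_state()["t"])
E
```

```text
[[ 1.    -0.     0.001  0.5  ]
 [ 0.    -0.957 -0.292  0.074]
 [ 0.001  0.292 -0.957  0.372]
 [ 0.     0.     0.     1.   ]] [[310.41142173   0.         281.55918977]
 [  0.         310.41142173 204.13838072]
 [  0.           0.           1.        ]] -0.03676506754139091
1.8833
bed_centre [([0.5444, 0.028, 0.0191], 0.77)]
crank_axis [([0.5336, -0.1817, 0.1208], 0.56)]
sleeve_mid [([0.5234, -0.2414, 0.1167], 0.88)]
pad [([0.5413, -0.0371, -0.0021], 0.96)]
clamp [([0.5426, -0.049, 0.0025], 0.73), ([0.5311, -0.1792, 0.1216], 0.58)]
3.5083
[([0.2937, 0.2137, -0.0028], 0.97), ([0.4618, 0.3496, 0.0033], 0.59)]
0.87 4327 ((463.0588684082031, 348.62921142578125), (149.22760009765625, 43.56782531738281), 4.567638874053955)
0.82 3299 ((302.9696350097656, 221.66831970214844), (51.28498840332031, 150.75149536132812), 45.533512115478516)
[([0.7941, 0.066, -0.0002], 0.84), ([0.4631, 0.3503, 0.0011], 0.6), ([0.2971, 0.2149, -0.0011], 0.59)]
0.68 3950 ((302.2951965332031, 220.9873809814453), (51.014530181884766, 148.79083251953125), 45.130096435546875)
0.64 5004 ((462.70452880859375, 349.7356872558594), (148.3699493408203, 42.07793045043945), 4.737040996551514)
4.125
```

View pics/w1.png

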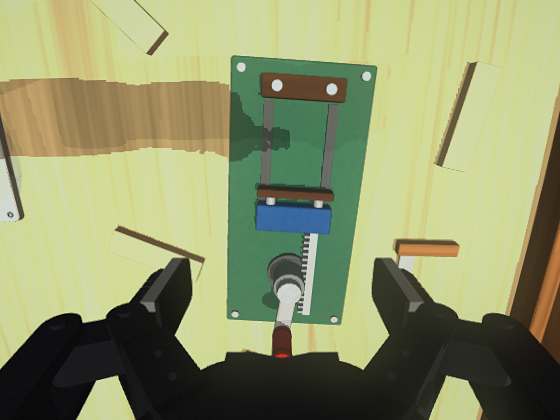

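View pics/w3.png

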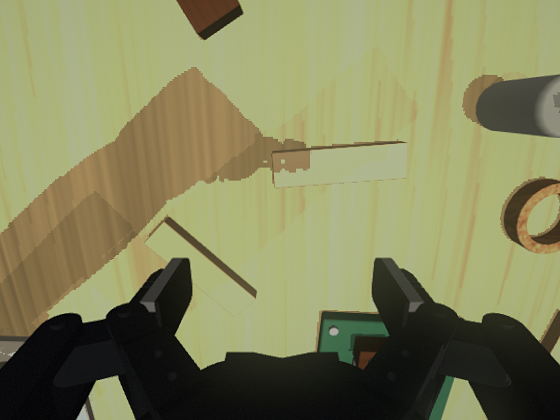

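w1 shows the clamp with bed corners at (232,55), (377,67), (341,325) and (227,320). The stop's front top edge runs (262,97)–(346,102) and the pad's front edge (257,187)–(333,192). w3 shows the target slat at (340,163) with nothing near it. Next I compute the clamp pose and pick up the slat.

```bash
cat > clamp.py <<'E'
from h import *
cal=np.load("pics/w1.npy",allow_pickle=True).item()
c=onplane(cal,[[232,55],[377,67],[341,325],[227,320]],0.02)[:,:2]
m=np.array([[-.1,.19],[.1,.19],[.1,-.23],[-.1,-.23]])
H=(m-m.mean(0)).T@(c-c.mean(0)); yaw=np.arctan2(H[0,1]-H[1,0],H[0,0]+H[1,1])
Rm=np.array([[np.cos(yaw),-np.sin(yaw)],[np.sin(yaw),np.cos(yaw)]])
org=c.mean(0)-Rm@m.mean(0)
toW=lambda p:org+Rm@np.array(p)
toC=lambda w:(np.asarray(w)-org)@Rm
if __name__=="__main__":
    print("yaw",yaw,"org",org,"res",(toC(c)-m)*1000)
    print("bc",toW([0,.075]),"ax",toW([0,-.13]))
    print("stop",toC(onplane(cal,[[262,97],[346,102]],.05)[:,:2]),"pad",toC(onplane(cal,[[257,187],[333,192]],.05)[:,:2]))
E
python3 clamp.py; python3 - <<'E'
from h import *
for yaw in [0.08-np.pi/2,0.08+np.pi/2]:
    for p in ([.463,.349,.1],[.543,.028,.1]):
        j=robot.solve_ik(p,quat(yaw)); print(yaw,None if j is None else np.round(j,2))
E
```

```text
yaw -0.06424112440645414 org [ 0.5407866  -0.05016503] res [[ 1.91447784 -0.60903282]
 [-1.91310992 -2.42568476]
 [-0.94863345  2.42855741]
 [ 0.94726552  0.60616017]]
bc [0.54560137 0.02468026] ax [ 0.532441   -0.17989688]
stop [[-0.0536699   0.13720779]
 [ 0.05540736  0.13826273]] pad [[-0.05501513  0.01738476]
 [ 0.05187603  0.01698091]]
-1.4907963267948965 [ 0.65  0.48  0.    1.09  0.   -2.58]
-1.4907963267948965 [ 0.05  0.42 -0.1   1.05  0.    3.11]
1.6507963267948966 [0.65 0.48 0.   1.09 0.   0.57]
1.6507963267948966 [ 0.05  0.42 -0.1   1.05  0.   -0.03]
```

```bash
python3 - <<'E'
from h import *
q=quat(0.08+np.pi/2); c=[.4628,.3490]
robot.move_pose([*c,.09],q); robot.grip(.07)
robot.movel([*c,.004],feed=.12)
s=robot.get_state(); print(s["t"],s["eef_pos"],s["wrist_force"])
robot.grip(.02,40); s=robot.get_state(); print("gap",s["finger_gap"],s["t"])
robot.movel([*c,.14],feed=.2); s=robot.get_state(); print("gap",s["finger_gap"],s["wrist_force"],s["t"])
from clamp import toW,yaw
p=toW([0,.077]); q=quat(yaw+np.pi/2)
robot.move_pose([*p,.14],q)
shot("wrist","w4"); shot("side","s4"); print(robot.get_state()["t"])
E
python3 - <<'E'
import cv2,numpy as np
a=cv2.imread("pics/w4.png");b=cv2.imread("pics/s4.png")[130:330,170:400]
b=cv2.resize(b,(483,420)); a=a[:,130:430]; cv2.imwrite("pics/c4.png",np.hstack([a,b]))
E
```

```text
6.8083 [0.46333589 0.34939303 0.00463825] [-0.12715094 -0.11924525  1.01456444]
gap 0.039079371134076536 7.1917
gap 0.03912772498052223 [ 0.05041765 -0.34416425 -0.67614431] 8.025
9.3833
```

View pics/c4.png

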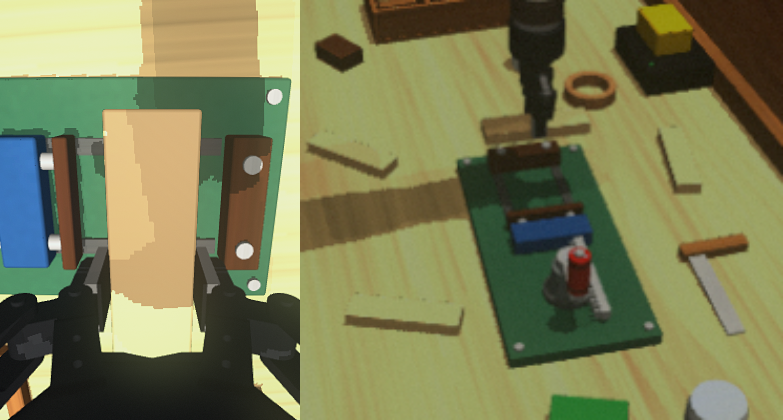

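The slat is held level over the gap, with its far end at w4 px (234–330,110), the pad edge at px x≈208 and the stop edge at px x≈355. I check the offset along the slat, then lower and release.

```bash
python3 - <<'E'
from h import *
from clamp import toW,toC,yaw
cal=np.load("pics/w4.npy",allow_pickle=True).item()
e=toC(onplane(cal,[[234,110],[330,110]],.156)[:,:2]); print("far end in clamp",e)
s=robot.get_state(); print("tcp",toC(s["eef_pos"][:2]))
x=e[:,0].mean(); dx=x-np.sign(x)*.075; print("slat x off",dx)
p=toW([-dx if abs(dx)<.02 else 0,.077])
robot.movel([*p,.032],feed=.15); robot.movel([*p,.0238],feed=.03)
s=robot.get_state(); print(s["eef_pos"],s["wrist_force"],s["t"])
robot.grip(.056); robot.hold(.1)
s=robot.get_state(); print(s["finger_gap"],s["t"])
robot.movel([*p,.13],feed=.15); robot.movel([*toW([-.0,.077]),.2],feed=.3)
cal,im=shot("wrist","w5"); print(robot.get_state()["t"])
for n in ["slat"]:
  print([(np.round(toC(np.array(d["position"])[:2]),4),d["position"][2],d["p"]) for d in robot.place_of("wrist",n)])
E
```

```text
far end in clamp [[-0.07475204  0.05942395]
 [-0.07481147  0.09644646]]
tcp [-0.0001026   0.07840293]
slat x off 0.00021824480040279204
[0.54670606 0.02677018 0.02518963] [-0.21117599  0.95759306  6.07853143] 10.675
0.0560659149693771 11.0833
12.375
[(array([0.2462, 0.13  ]), -0.0012, 0.96), (array([-0.002 ,  0.0777]), 0.0242, 0.57)]
```

View pics/w5.png

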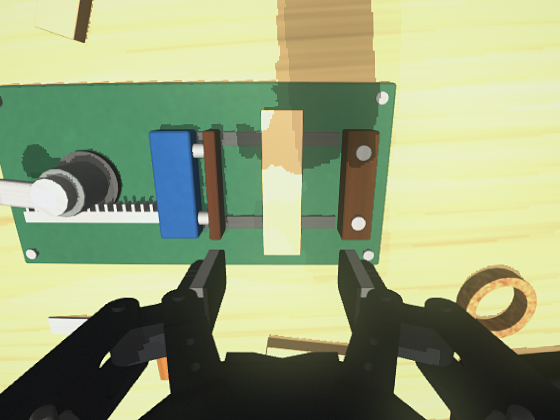

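The slat lies flat and square in the gap: slat px x 263–303, pad edge ≈222, stop edge ≈341. Next I locate the sleeve from near, with two wrist views.

```bash
cat > sleeve.py <<'E'
from h import *
from scipy.optimize import least_squares
t=np.linspace(0,2*np.pi,40)
ring=np.c_[.014*np.cos(t),.014*np.sin(t)]
def model(cal,p):
    P=np.vstack([np.c_[ring+p[:2],np.full(40,p[2]+h)] for h in(-.029,.029)])
    h=cv2.convexHull(project(cal,P).astype(np.float32)); m=cv2.moments(h)
    return np.array([m["m10"]/m["m00"],m["m01"]/m["m00"],np.sqrt(m["m00"])])
def redmask(im):
    hsv=cv2.cvtColor(im,cv2.COLOR_RGB2HSV); m=cv2.inRange(hsv,(0,150,60),(8,255,255))|cv2.inRange(hsv,(172,150,60),(180,255,255))
    return cv2.morphologyEx(m,cv2.MORPH_OPEN,np.ones((3,3),np.uint8))
def obs(im,cal,guess):
    m=redmask(im); n,l,st,ce=cv2.connectedComponentsWithStats(m)
    g=model(cal,guess)[:2]; k=min((i for i in range(1,n) if st[i,4]>80),key=lambda i:np.hypot(*(ce[i]-g)))
    h=cv2.convexHull(cv2.findContours((l==k).astype(np.uint8),0,1)[0][0]); M=cv2.moments(h); 
    return np.array([M["m10"]/M["m00"],M["m01"]/M["m00"],np.sqrt(st[k,4])]),st[k]
def locate(views,guess):
    f=lambda p:np.concatenate([model(c,p)-o for c,o in views]); r=least_squares(f,guess,x_scale=.01,diff_step=1e-4); return r.x,r.fun
E
python3 - <<'E'
from sleeve import *
V=[];g=np.array([.5215,-.2425,.117])
for k,p in enumerate([[.50,-.225,.25],[.56,-.20,.25]]):
    robot.move_pose(p,quat(0)); cal,im=shot("wrist",f"w{6+k}"); o,st=obs(im,cal,g); V.append((cal,o)); print(o,st,model(cal,g))
    for q in["sleeve_mid","crank_axis"]: print(q,[(np.round(d["position"],4),d["p"]) for d in robot.place_of("wrist",q)])
print(locate(V,g)); print(robot.get_state()["t"])
E
```

```text
[307.06188467 224.53774027  22.58317958] [292 210  31  30 510] [306.09822823 216.66630001  36.4421308 ]
sleeve_mid [(array([ 0.523 , -0.2402,  0.1199]), 0.69)]
crank_axis [(array([ 0.5316, -0.1805,  0.1207]), 0.75), (array([ 0.5442, -0.0508,  0.0054]), 0.52)]
[236.44774226 251.71029934  21.16601049] [222 237  30  30 448] [239.33319713 242.19679576  37.43991683]
sleeve_mid [(array([ 0.5229, -0.2423,  0.1171]), 0.64)]
crank_axis [(array([ 0.5322, -0.177 ,  0.1208]), 0.95), (array([ 0.5232, -0.2417,  0.1202]), 0.57), (array([ 0.5408, -0.0504,  0.0019]), 0.26)]
(array([ 0.5188257 , -0.27634675,  0.05803068]), array([-8.16306346,  2.84270346,  7.47131072,  8.45797826, -3.82457705,
        9.54570869]))
14.1083
```

View pics/w6.png

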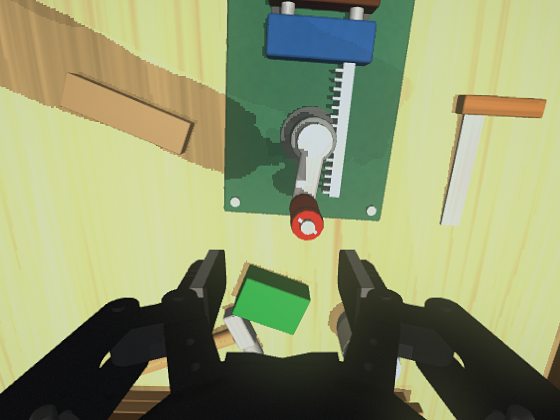

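w6 shows the sleeve top as a bright ring at (307,224) with the steel pin in its centre. The colour mask caught only that lit top ring, so I triangulate the ring centre. Crank hub at (315,138).

```bash
python3 - <<'E'
from h import *
from clamp import toC,toW,yaw
o=[];d=[]
for n,px in(("w6",[307.1,225]),("w7",[236.5,251.7])):
    cal=np.load(f"pics/{n}.npy",allow_pickle=True).item(); a,b=rays(cal,[px]); o.append(a); b=b[0]/np.linalg.norm(b[0]); d.append(b)
    print(onplane(cal,[px],.146))
A=sum(np.eye(3)-np.outer(b,b) for b in d); P=np.linalg.solve(A,sum((np.eye(3)-np.outer(b,b))@a for a,b in zip(o,d)))
print("top",P, "clampframe",toC(P[:2]),"radius",np.hypot(*(P[:2]-toW([0,-.13]))))
E
```

```text
[[ 0.52077969 -0.24244451  0.146     ]]
[[ 0.52196417 -0.24137814  0.146     ]]
top [ 0.52116813 -0.24428775  0.14047856] clampframe [-0.00711591 -0.19498174] radius 0.06537019455836861
```

```bash
python3 - <<'E'
from h import *
s0=np.array([.5214,-.2424]); c=np.array([.5324,-.1798])
robot.move_pose([*s0,.19],quat(0)); robot.grip(.06); robot.hold(.1)
f0=robot.get_state()["wrist_force"]
robot.movel([*s0,.100],feed=.12); robot.hold(.1); s=robot.get_state(); print(s["eef_pos"],s["wrist_force"]-f0)
robot.grip(.015,60); robot.hold(.2); s=robot.get_state(); print(s["finger_gap"],s["eef_pos"],s["wrist_force"]-f0,s["t"])
np.save("f0.npy",f0)
r=.065; phi0=np.arctan2(*(s0-c)[::-1])
def at(phi): return c+r*np.array([np.cos(phi),np.sin(phi)])
for k in range(1,5):
    phi=phi0-.1*k; t0=robot.get_state()["t"]
    robot.movel([*at(phi),.100],feed=.05); s=robot.get_state(); F=s["wrist_force"]-f0
    e=np.array([np.cos(phi),np.sin(phi)]); tg=np.array([np.sin(phi),-np.cos(phi)])
    print(k,"rad",round(F[:2]@e,2),"tan",round(F[:2]@tg,2),"z",round(F[2],2),"err",np.round((s["eef_pos"][:2]-at(phi))*1000,2),round(s["t"]-t0,2))
    robot.hold(.1); F=robot.get_state()["wrist_force"]-f0; print("   hold",round(F[:2]@e,2),round(F[:2]@tg,2))
E
```

```text
[ 0.52223607 -0.24277047  0.10115908] [ 0.476084   -1.1891149   1.00865345]
0.026837534813419793 [ 0.52136377 -0.24263998  0.10083811] [-2.85020361 -0.56627642  6.27945933] 16.45
1 rad -3.21 tan -3.94 z 2.2 err [2.49 0.47] 0.28
   hold -2.86 -4.39
2 rad -2.58 tan -4.84 z 2.47 err [2.69 0.09] 0.28
   hold -3.05 -4.99
3 rad -2.23 tan -5.47 z 2.01 err [ 2.71 -0.3 ] 0.28
   hold -2.31 -5.09
4 rad -1.22 tan -4.5 z 1.9 err [ 2.62 -0.65] 0.28
   hold -2.43 -5.14
```

```bash
cat > wind.py <<'E'
from h import *
import json,os
s0=np.array([.5214,-.2424]); c=np.array([.5324,-.1798]); r=.065; phi0=np.arctan2(*(s0-c)[::-1]); f0=np.load("f0.npy")
def at(th): return c+r*np.array([np.cos(phi0-th),np.sin(phi0-th)])
LOG=json.load(open("log.json")) if os.path.exists("log.json") else []
def step(th,feed,hold=0):
    robot.movel([*at(th),.100],feed=feed)
    if hold: robot.hold(hold)
    s=robot.get_state(); F=s["wrist_force"]-f0; p=s["eef_pos"][:2]-c; phi=np.arctan2(p[1],p[0])
    e=np.array([np.cos(phi),np.sin(phi)]); tg=np.array([np.sin(phi),-np.cos(phi)])
    act=th+((phi0-phi-th+np.pi)%(2*np.pi)-np.pi)
    row=[round(float(x),3) for x in(th,act,np.hypot(*p)*1000,F[:2]@e,F[:2]@tg,F[2],s["finger_gap"]*1000,s["t"])]
    LOG.append(row); json.dump(LOG,open("log.json","w")); print(*row,sep="  "); return row
E
python3 - <<'E'
from wind import *
print("cmd act r Frad Ftan Fz gap t")
for th in np.arange(.6,4.45,.2):
    row=step(th,.08)
    if abs(row[4])>14 or abs(row[3])>15 or row[6]<24: print("STOP"); break
E
```

```text
cmd act r Frad Ftan Fz gap t
0.6  0.574  64.426  -0.654  -4.828  2.274  26.711  18.292
0.8  0.785  64.737  -1.249  -3.078  6.21  26.34  18.6
1.0  0.988  65.026  1.004  -3.886  7.757  26.216  18.908
1.2  1.188  65.305  1.054  -3.286  8.384  26.665  19.217
1.4  1.388  65.588  1.414  -3.925  10.454  26.604  19.525
1.6  1.588  65.788  1.986  -3.711  11.392  26.335  19.833
1.8  1.787  66.05  2.648  -3.19  11.598  26.914  20.142
2.0  1.986  66.24  2.689  -3.895  12.725  26.43  20.45
2.2  2.185  66.376  2.764  -3.065  13.019  26.91  20.758
2.4  2.384  66.513  3.389  -2.568  14.243  26.469  21.067
2.6  2.583  66.496  3.141  -3.395  13.465  26.818  21.375
2.8  2.782  66.463  2.464  -3.421  13.536  26.485  21.683
3.0  2.981  66.361  3.577  -2.872  12.242  26.341  21.992
3.2  3.18  66.202  2.728  -2.468  11.68  26.79  22.3
3.4  3.38  66.032  1.536  -3.368  11.775  26.936  22.608
3.6  3.579  65.791  2.707  -3.023  11.435  26.382  22.917
3.8  3.778  65.5  0.832  -3.181  10.883  26.553  23.225
4.0  3.978  65.239  0.848  -2.164  9.869  26.669  23.533
4.2  4.178  64.968  0.352  -2.706  9.717  26.759  23.842
4.4  4.379  64.648  0.437  -3.122  9.125  27.014  24.15
```

```bash
python3 - <<'E'
from h import *
cal,im=shot("wrist","w8"); cal,im2=shot("side","s8")
b=cv2.resize(im2[170:330,220:370],(394,420),interpolation=cv2.INTER_CUBIC)
cv2.imwrite("pics/c8.png",np.hstack([im[:,100:500],b])[:,:,::-1])
E
```

```text
(no output)
```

View pics/c8.png

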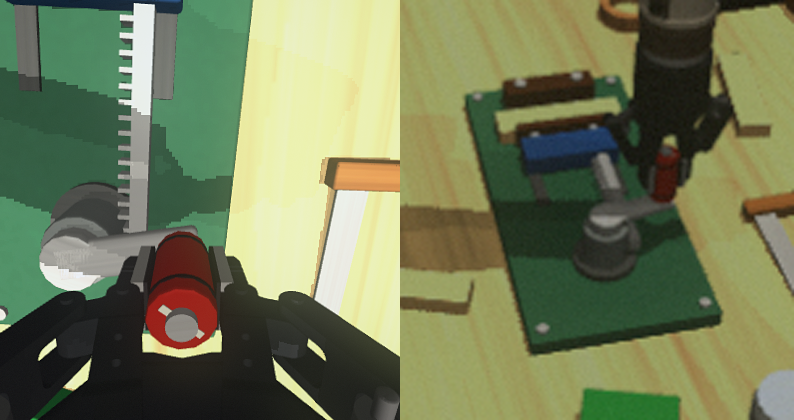

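c8 shows the sleeve gripped and the crank turned. The jaw has closed up to the slat, which is now close to the stop. I continue in fine steps and watch the tangential force.

```bash
python3 - <<'E'
from wind import *
B=[]
for th in np.arange(4.5,6.2,.05):
    row=step(th,.03,.06); 
    if th<4.95: B.append(row[4])
    elif row[4]-np.mean(B)<-3.0 and LOG[-2][4]-np.mean(B)<-2.2: print("rise",row[4]-np.mean(B)); break
print(np.mean(B),np.std(B))
E
```

```text
4.5  4.461  64.556  0.302  -5.532  9.884  26.633  24.675
4.55  4.507  64.5  0.161  -5.496  11.169  26.875  24.992
4.6  4.556  64.437  -0.54  -6.511  10.684  26.858  25.308
4.65  4.606  64.349  -1.153  -5.415  9.725  26.314  25.625
4.7  4.656  64.276  -0.818  -5.808  10.599  26.697  25.942
4.75  4.707  64.225  -1.159  -6.301  10.855  26.611  26.258
4.8  4.756  64.163  -0.967  -6.213  9.283  26.769  26.575
4.85  4.806  64.134  -1.616  -5.676  9.763  26.365  26.892
4.9  4.857  64.058  -1.479  -6.514  9.069  27.008  27.208
4.95  4.907  63.995  -0.4  -6.728  9.096  26.538  27.525
5.0  4.957  63.965  -1.55  -6.203  9.413  26.708  27.842
5.05  5.008  63.906  -1.535  -7.021  8.818  26.913  28.158
5.1  5.058  63.878  -0.643  -6.36  9.686  26.223  28.475
5.15  5.108  63.826  -1.173  -6.528  8.602  26.635  28.792
5.2  5.158  63.796  -1.064  -5.982  8.509  26.551  29.108
5.25  5.209  63.761  -1.805  -4.368  7.163  26.711  29.425
5.3  5.259  63.689  -0.815  -6.209  8.672  26.923  29.742
5.35  5.309  63.691  -1.606  -6.679  8.842  26.762  30.058
5.4  5.36  63.679  -2.037  -6.649  9.124  26.805  30.375
5.45  5.41  63.66  -1.935  -6.301  6.384  26.842  30.692
5.5  5.461  63.608  -2.201  -6.831  7.925  26.704  31.008
5.55  5.511  63.605  -2.484  -6.237  8.376  26.509  31.325
5.6  5.561  63.629  -2.376  -5.49  7.381  26.277  31.642
5.65  5.609  63.615  -2.225  -6.135  7.233  26.671  31.958
5.7  5.656  63.586  -1.341  -6.875  7.488  26.78  32.275
5.75  5.703  63.604  -1.844  -8.033  6.435  26.712  32.592
5.8  5.749  63.606  -2.345  -8.797  6.588  26.719  32.908
5.85  5.796  63.589  -2.617  -8.984  5.383  26.552  33.225
5.9  5.843  63.599  -1.645  -9.984  4.064  26.818  33.542
rise -3.9646
-6.0194 0.46309960051807425
```

Contact shows at an actual angle of about 5.58 rad, in both the force rise and the step shortfall. That puts the squeeze now at about 16 N, so I go on to about 5.91 rad, unload the hand and check before letting go.

```bash
python3 - <<'E'
from wind import *
step(5.95,.03,.06); step(5.975,.03,.06); step(5.975,.03,.2)
A=step(5.94,.03,.1); A=step(5.91,.03,.1)
cal,im=shot("side","s9"); cv2.imwrite("pics/c9.png",cv2.resize(im[170:330,220:370],(562,600),interpolation=cv2.INTER_CUBIC)[:,:,::-1])
E
```

```text
5.95  5.889  63.608  -1.998  -10.113  3.686  26.442  33.858
5.975  5.908  63.6  -1.143  -11.443  3.152  26.316  34.167
5.975  5.908  63.617  -1.515  -11.784  3.893  26.663  34.617
5.94  5.906  63.636  -2.13  -5.823  7.057  26.689  34.967
5.91  5.904  63.639  -2.243  -1.617  9.169  26.551  35.317
```

View pics/c9.png

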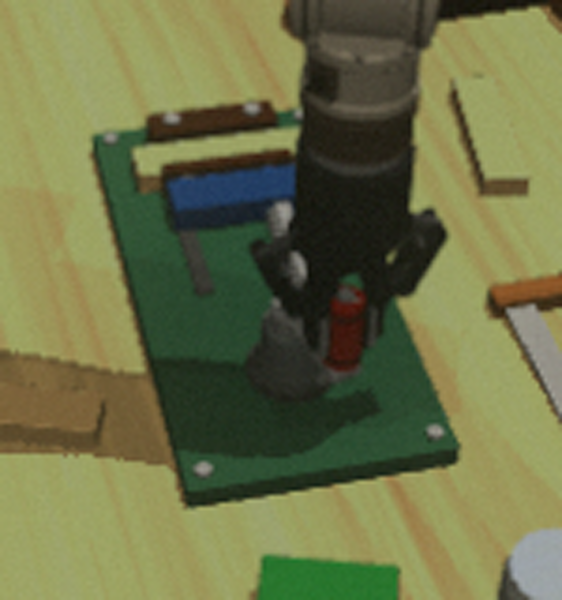

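c9 shows the slat against the stop with the jaw on it. On unloading, the crank stayed at 5.904 rad. I release, retreat and inspect.

```bash
python3 - <<'E'
from wind import *
robot.grip(.06); robot.hold(.1); s=robot.get_state(); p=s["eef_pos"]; print(p,s["wrist_force"]-f0,s["finger_gap"])
robot.movel([*p[:2],.20],feed=.12); robot.move_pose([.54,.03,.25],quat(0)); robot.hold(.2)
cal,im=shot("wrist","w9"); s=robot.get_state(); print(s["t"],s["wrist_force"]-f0)
from clamp import toC
for n in["slat","pad","sleeve_mid"]:
    print(n,[(np.round(toC(np.array(d["position"])[:2]),4),round(d["position"][2],3),d["p"]) for d in robot.place_of("wrist",n)])
cv2.imwrite("pics/w9c.png",cv2.resize(im[20:300,150:430],(600,600),interpolation=cv2.INTER_CUBIC)[:,:,::-1])
E
```

```text
[ 0.54490779 -0.24344872  0.09954681] [-0.22309313 -0.73349923  1.0192524 ] 0.059856757545440356
38.1917 [-0.59288175 -0.80413701  0.14643176]
slat [(array([0.2458, 0.1306]), 0.0, 0.89), (array([-0.2591,  0.2504]), 0.002, 0.73), (array([-0.0038,  0.1194]), 0.024, 0.68), (array([-0.2147, -0.1201]), -0.002, 0.62)]
pad [(array([-0.0015,  0.0956]), 0.0, 0.56)]
sleeve_mid [(array([ 0.224 , -0.0768]), -0.001, 0.45)]
```

View pics/w9c.png

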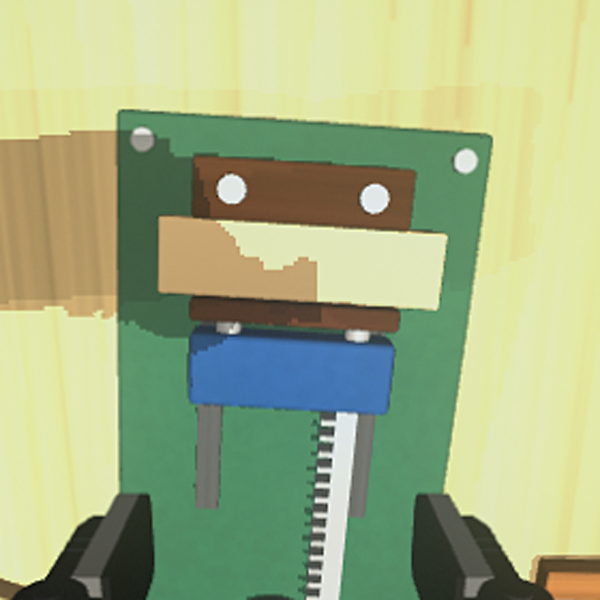

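```bash
python3 - <<'E'
from h import *
from clamp import toW
for n,y0,y1 in(("w1",-.03,.03),("w5",-.03,.03),("w9",.04,.11)):
    cal=np.load(f"pics/{n}.npy",allow_pickle=True).item(); im=cv2.imread(f"pics/{n}.png")
    ys=np.arange(y0,y1,.0005)
    for x in(0,.01,-.01):
        px=project(cal,[[*toW([x,y]),.05] for y in ys]).astype(np.float32)
        v=cv2.remap(im,px[:,None,0],px[:,None,1],cv2.INTER_LINEAR)[:,0].astype(int)
        b,g,r=v.T; lab=np.where((b>g+25)&(b>r+25),'B',np.where((r>g+15)&(r<150),'P',np.where((g>r+15),'G',np.where(r>130,'S','.'))))
        ch=[i for i in range(1,len(lab)) if lab[i]!=lab[i-1]]
        print(n,x,lab[0],[(round(ys[i]*1000,1),lab[i]) for i in ch])
E
```

```text
w1 0 B [(np.float64(-7.5), np.str_('G')), (np.float64(3.5), np.str_('.')), (np.float64(4.5), np.str_('P')), (np.float64(15.0), np.str_('.')), (np.float64(21.5), np.str_('G'))]
w1 0.01 B [(np.float64(-7.5), np.str_('G')), (np.float64(4.0), np.str_('.')), (np.float64(5.0), np.str_('P')), (np.float64(15.5), np.str_('.')), (np.float64(21.0), np.str_('G'))]
w1 -0.01 B [(np.float64(-7.5), np.str_('G')), (np.float64(4.0), np.str_('.')), (np.float64(5.0), np.str_('P')), (np.float64(15.5), np.str_('.')), (np.float64(21.0), np.str_('G'))]
w5 0 B [(np.float64(-7.5), np.str_('G')), (np.float64(-4.0), np.str_('.')), (np.float64(-3.0), np.str_('G')), (np.float64(3.5), np.str_('.')), (np.float64(4.0), np.str_('P')), (np.float64(15.5), np.str_('.')), (np.float64(20.0), np.str_('G'))]
w5 0.01 B [(np.float64(-7.5), np.str_('G')), (np.float64(-3.0), np.str_('.')), (np.float64(-2.5), np.str_('G')), (np.float64(4.0), np.str_('P')), (np.float64(15.0), np.str_('.')), (np.float64(20.5), np.str_('G'))]
w5 -0.01 B [(np.float64(-7.5), np.str_('G')), (np.float64(4.0), np.str_('.')), (np.float64(4.5), np.str_('P
[... 257 characters left out ...]
oat64(87.5), np.str_('P')), (np.float64(97.0), np.str_('.')), (np.float64(100.0), np.str_('P')), (np.float64(101.0), np.str_('S'))]
w9 0.01 G [(np.float64(42.0), np.str_('B')), (np.float64(80.5), np.str_('G')), (np.float64(81.0), np.str_('.')), (np.float64(84.5), np.str_('G')), (np.float64(86.5), np.str_('.')), (np.float64(87.5), np.str_('P')), (np.float64(96.5), np.str_('.')), (np.float64(100.5), np.str_('S'))]
w9 -0.01 G [(np.float64(42.0), np.str_('B')), (np.float64(80.5), np.str_('G')), (np.float64(81.0), np.str_('.')), (np.float64(84.5), np.str_('G')), (np.float64(87.0), np.str_('.')), (np.float64(88.0), np.str_('P')), (np.float64(97.5), np.str_('.')), (np.float64(100.5), np.str_('S'))]
```

The spring gap from block to pad went from 11.5 to 6.2 mm. That is 5.3 mm of compression, or about 21 N, in agreement with the force rise and the crank angle, so I hand in.

```bash
python3 - <<'E'
from station import robot
robot.job_done(); print(robot.get_state()["t"])
E
```

```text
the job is handed in; nothing more can be done
the job is handed in; nothing more can be done
```

I laid the leftmost pine slat in the clamp, wound the crank by its red sleeve until the slat was squeezed with about 20 N, let go, and handed the job in. The clock stood at about 38 s of the 72 s allowed; no verdict is reported.

**Placement:** I released the slat at mid-gap. After squeezing, the last picture shows it flat, against the stop and square to the jaws. It is about 4 mm off-centre along the jaws, where 25 mm is allowed.

**Squeeze:** Three checks agree, within the 12 to 28 N allowed:

| Check | Squeeze |
|---|---|
| Crank travel after contact, about 0.33 rad | about 20 N |
| Rise in force at the sleeve, about 5.4 N | about 23 N |
| Spring compression in the wrist pictures, 11.5 to 6.2 mm | about 21 N |

I unloaded the hand before opening the fingers, and the crank stayed where it was.

**Disagreements:**
- **Sleeve height:** triangulation put the sleeve's top at 0.1405 m, against 0.146 m in the text.
- **Turning force:** read with the arm stopped, it was 3–6 N rather than the stated 8 N, so I used only the rise.
- **Sleeve after release:** it was out of the last wrist view, and the network's one low-confidence hit there was false. I took the crank's final position from the jaw instead.
- **Bystanders:** I did not re-measure them. The arm stayed clear of them and I felt no unexpected contact force at the stops.

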